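# Shift the stage gearbox into its ring-marked slot

## Robot

A 6-joint arm with a two-finger parallel gripper is mounted at the origin on the work surface. World frame = base frame: x ahead of the robot, y to its left, z up, the work surface at z = 0. Lengths are in m, angles in rad, forces in N, time in s.
With the tool pointing down it reaches from about 0.3 to 0.875 m from the base axis. Payload 6.4 kg.
Tool frame: the origin (TCP) lies at the very end of the fingers, on their centre line; the grasp point (between the pads) lies 19 mm behind it (env.grip_depth is the z of the grasp point in the tool frame, in m); z points along the fingers, y is the line along which they close (so a half turn about z gives the same grasp; the last joint's range is limited). The gripper opens to 85 mm and grips with 20 to 120 N. Pads are 22 mm wide; open, the fingers measure 114 mm over their backs; the gripper's body (76 mm by 85 mm) begins 54 mm behind the grasp point. The pads swing forward as they close: fully open they stand 13 mm farther back than shut.
Start: joints at [-1.309, 0.181, 1.607, -0, 1.354, -0.206], TCP at [0.259, -0.513, 0.231] pointing down, gripper open.
Joint ranges: [-2.99, 2.99], [-0.89, 2.07], [0.3, 2.58], [-1.14, 4.28], [0, 2.63], [-3.12, 3.12]. Speed limits (rad/s): [2.57, 2.57, 3.01, 3.14, 3.14, 3.14].

## Interface

Orientations are given as [roll, pitch, yaw] about the fixed x, y, z axes, in that order (R = Rz(yaw) Ry(pitch) Rx(roll)).
In Python, from cell import monitor, eyes, sign_off, env gives the robot as it stands.
- The arm moves only by the shell command python3 -m creep 'ROWS' [FORCE]. ROWS is JSON, one flat list of numbers, 7 for each row, row after row: the shift along the tool's x, y, z in mm, then the turn, a rotation vector about the tool's x, y, z in degrees, then the opening, from 0 (shut) to 1 (fully open). In form: [tx, ty, tz, ax, ay, az, grip, tx, ty, tz, ax, ay, az, grip, ...]. A call has 1 to 8 rows; each row is the pose to reach, as a shift and turn from the pose commanded when the call began, along the tool's axes at that moment; what a row does not reach only later rows make up. A row lasts 1/12 s, in which the tool goes at most 41.7 mm and 7.16 degrees, less where a joint would pass 70% of its speed; a pose out of reach is approached as far as the arm can. A call with a gripper value outside its range is refused whole. The fingers move at their own pace and stop on an object; FORCE is the grip in N (left out, the last holds). Time passes only in rows, so rows that repeat a pose let the fingers close. It gives the time, the measured TCP pose, the force, the opening and the grip force at its end, in the units of the state.
- monitor.get_state(): the state, without advancing time (a new reading comes with each control period).
- eyes.get_image(name): name is "scene" or "top" or "wrist"; returns a dict with "image" (400x640x3 uint8, red, green, blue), "z_map" (400x640 float32, m along the optical axis (not along the pixel's ray), 0 where there is no reading), "fx", "fy", "cx", "cy" (pixels), "R" (3x3) and "t" (3): a world point X has camera coordinates R X + t; the wrist camera has in their place "T_tool_cam" (4x4, takes a point from camera to tool coordinates, whose origin is the TCP and whose axes are the flange's). Camera axes: x right, y down, z forward; pixel columns grow to the right and rows downward; lengths in m; the calibration is good to about 2 mm. The wrist camera is an equidistant fisheye: a pixel r from the principal point sees the ray r / f radians off the axis. A picture is of the moment at which its call begins: read the wrist's pose just before it.
- sign_off(): hands the job in; it is judged then, once.
The state is a dict: "clock": time; "q": joint angles; "joint_vel": joint speeds; "joint_torque": joint torques, N m; "tool_pos": TCP position; "eef_rot": TCP orientation; "contact_force": force on the tool from outside, world axes, zero at the start; "moment": the same for the moment, N m; "opening": finger opening in m; "grip_force": force on a finger pad.
Only numpy, scipy, OpenCV 4.12 (cv2) and the standard library are available. Lean on these libraries where they do the work, as an engineer would, in place of code of your own. Each camera call takes 0.05 s, during which the arm holds its last target. There are 200 camera calls.

## Task

On the optical table, shift the small grey gearbox into the slot marked by the ring-shaped badge: push its lever back along the slot it stands in to the cross passage of the H-shaped gate, across, and then fully home to the end of the ring's slot. Only push the lever gently from the side with the fingers: do not grip it, pull it upwards or force it, and leave every other thing where it is.

Things in the scene. Friction and masses are not known exactly. Their poses are not given: they have to be found in the camera images.
- gearbox: Fixed gearbox, 200 mm (its x) by 190 mm (its y) by 112 mm high, a dark grey top plate on an aluminium case; a dark motor stub sticks out low on its +x side, up to 175 mm from the centre. Origin at the centre of its underside, on the table; z up; turned by a varying yaw of up to 0.6 rad.
- gate_center (a point): Centre of the H-shaped gate, at the top plate's surface, 112 mm above the table. Two parallel legs run along the gearbox's x at y = +26 and -26 mm, each from x = -37 to +37 mm; a cross passage at x = 0 runs along y and joins them. All are 19 mm wide with bevelled inner corners. The four slots are the four ends of the legs.
- knob (a point): Centre of the lever's black round knob (32 mm diameter, 37 mm high, on a 10 mm stem), 185 mm above the table upright, about 169 mm in a slot. In the gearbox frame: over the cross passage its x is 0 (4 mm either way is free), over the legs its y is about +48 or -48 mm, fully home its x is about +55 or -55 mm. It starts anywhere along the +y leg; the ring is at the -y leg.
- gate_point (a point): Point on the lever's stem at gate level, 93 mm from the pivot (105 mm above the table when upright). A guide of 14 mm diameter here runs in the gate; in the gearbox frame its x is about +30 or -30 mm when fully home, its y +26 or -26 mm in the legs (2.5 mm play either way).
- selector: The whole lever with its hinges; origin at the pivot, 12 mm above the gearbox's origin. It tilts both ways about this point; the knob centre is 173 mm from it. Stiff hinges: it takes 2 to 4 N at the knob to move it, and it stays where it is left.
- lever_lift (a joint): How far the lever is pulled up out of its seat against an 18 N spring, m; 0 when seated, at most 0.012. It must stay down.
- side_far: The side of the lever's knob and stem that faces the gearbox's +x, only for telling a push from a grip; origin at the knob's centre.
- side_near: The side of the lever's knob and stem that faces the gearbox's -x, only for telling a push from a grip; origin at the knob's centre.
- side_left: The side of the lever's knob and stem that faces the gearbox's +y, only for telling a push from a grip; origin at the knob's centre.
- side_right: The side of the lever's knob and stem that faces the gearbox's -y, only for telling a push from a grip; origin at the knob's centre.
- ring_badge: Flat aluminium ring, 30 mm outside, 17 mm hole, 4 mm thick, fixed on the top plate just beyond the end of the wanted slot: centre at x = +65 or -65 mm, y = -26 mm in the gearbox frame. Origin at its underside's centre. The other three slots have a straight bar, a cross and a triangle of the same metal and size.
- lens_post: Loose bystander: lens on a post, 121 mm high with a 52 mm round foot, standing beside the gearbox. Origin at the underside.
- iris_post: Loose bystander: smaller post with a round mount, 96 mm high, 52 mm foot, beside the gearbox. Origin at the underside.
- clamp_fork: Loose bystander: aluminium clamping fork, 85 by 30 by 22 mm, lying beside the gearbox.
- screwdriver: Loose bystander: screwdriver with a red handle, 170 mm long, lying beside the gearbox.
- brass_weight: Loose bystander: brass weight, 34 mm diameter, 43 mm high, beside the gearbox.
- thumb_nut: Loose bystander: brass thumb nut, 22 mm diameter, 13 mm high, standing on the gearbox's top plate at its +y edge.
- spacer: Loose bystander: steel spacer, 16 mm diameter, 15 mm high, standing on the gearbox's top plate at its -y edge.

How it is judged:
At the end, for the whole second after the job is handed in: The lever stands in the ring's slot within about 4 mm of its end (gate point less than 39 mm, seen from above, from the ring's centre; 35 mm when fully home), seated, and stays there (horizontal distance between gate_point and ring_badge below 0.039 m and value of joint lever_lift below 0.002 m); the robot touches nothing.
It fails at once if the lever was pulled up by more than 4 mm (value of joint lever_lift above 0.004 m).
It fails at once if the lever was forced: more than 60 N between fingers and lever (contact force between the fingers and selector above 60 N).
It fails at once if the lever was gripped: pressed by the fingers on two opposite sides at once ((contact force between the fingers and side_far above 2 N and contact force between the fingers and side_near above 2 N) or (contact force between the fingers and side_left above 2 N and contact force between the fingers and side_right above 2 N)).
It fails at once if a loose thing standing by was moved or lifted by more than 15 mm (distance of any of lens_post, iris_post, clamp_fork, screwdriver, brass_weight, thumb_nut, spacer from where it was at the start of the episode above 0.015 m).
It also fails if it takes over 54 s, if anything falls off the work surface, if the arm or the gripper's body presses on something with over 40 N, if the wrist force passes 120 N, or if a joint passes its speed limit or range.

## Working session

There is one attempt and no reset: what is moved stays moved. The work goes in short steps, Python scripts to look and compute and a shell command to move; the robot and the scene stay as the last step left them, time stands still between calls to the robot, and variables do not carry over. Pictures are saved under pics/ and viewed, at most 10 in all, crops included, and the job is handed in when it is done.

```bash
mkdir -p pics; ls; python3 - <<'E'
from cell import monitor, eyes
import cv2,numpy as np,pickle
print(monitor.get_state())
for n in ("top","scene"):
    d=eyes.get_image(n); pickle.dump(d,open(f"pics/{n}.pkl","wb"))
    cv2.imwrite(f"pics/{n}0.png",d["image"][:,:,::-1]); print(n,d["fx"],d["fy"],d["cx"],d["cy"],d["R"],d["t"])
E
```

```text
pics
{'clock': 0.0, 'q': array([-1.30928439e+00,  1.81575643e-01,  1.60803323e+00, -6.66585316e-08,
        1.35379104e+00, -2.06291260e-01]), 'joint_vel': array([-9.23476109e-04, -7.51467902e-04,  7.78935926e-07,  8.20734500e-05,
       -1.60179216e-03,  1.12102459e-03]), 'joint_torque': array([-1.06701005e-03, -4.44867146e+01, -3.51340055e+01, -4.11013034e-04,
        9.06029425e-03, -1.38759754e-05]), 'tool_pos': array([ 0.25915356, -0.51265453,  0.23035251]), 'eef_rot': array([-3.13982370e+00, -3.70118383e-04,  4.67802888e-01]), 'contact_force': array([-0.31455125,  0.08903211, -0.90586321]), 'moment': array([0.04577991, 0.00551652, 0.02576593]), 'grip_force': 0.0, 'opening': 0.08545296104537561}
top 376.1316136114083 376.1316136114083 317.77911034672405 196.70498517807462 [[ 0.00938857 -0.99986205 -0.01370166]
 [-0.99705841 -0.00831813 -0.0761928 ]
 [ 0.07606832  0.0143767  -0.99699896]] [0.04750897 0.59269913 0.85239686]
scene 483.54127153563013 483.54127153563013 326.14231736045184 204.4329877954613 [[ 0.74993594  0.66113428  0.02230604]
 [ 0.44029068 -0.47369549 -0.76272977]
 [-0.49370053  0.5818196  -0.64633253]] [-0.4691052  -0.15616702  1.31507715]
```

View pics/top0.png

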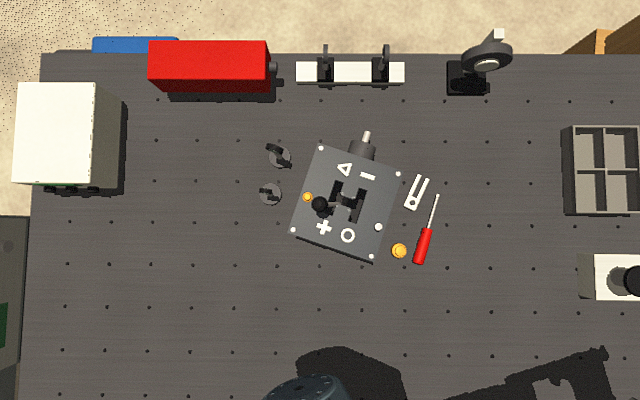

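View pics/scene0.png

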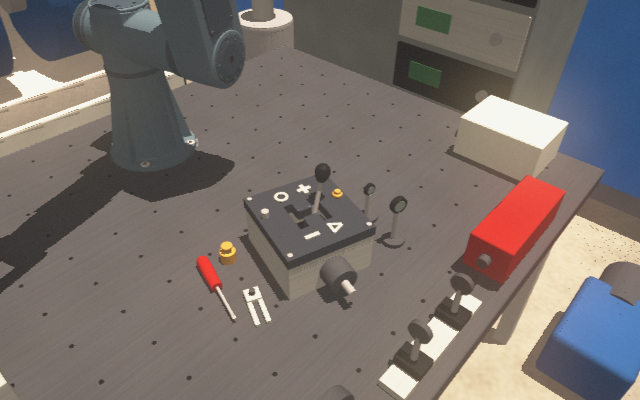

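The top view shows the motor stub at (366,135), so gearbox +x points up and slightly right. The badges are triangle (344,169), bar (367,176), cross (324,228) and ring (348,235). The knob is at (320,204), in the +y leg on the -x side. That puts the target slot at -x, -y.

```bash
cat > h.py <<'E'
import numpy as np,cv2
from cell import monitor, eyes
from scipy.spatial.transform import Rotation as Ro
def world(d,u,v,z):
    r=d["R"].T@np.array([(u-d["cx"])/d["fx"],(v-d["cy"])/d["fy"],1]); c=-d["R"].T@d["t"]
    return c+r*(z-c[2])/r[2]
def proj(d,X):
    p=d["R"]@X+d["t"]; return d["fx"]*p[0]/p[2]+d["cx"],d["fy"]*p[1]/p[2]+d["cy"]
E
python3 - <<'E'
from h import *
import pickle
d=pickle.load(open("pics/top.pkl","rb"))
px=[(344,169),(367,176),(324,228),(348,235)]
g=np.array([(65,26),(65,-26),(-65,26),(-65,-26)])/1e3
w=np.array([world(d,*p,.116)[:2] for p in px])
gc=g-g.mean(0);wc=w-w.mean(0)
yaw=np.arctan2((gc[:,0]*wc[:,1]-gc[:,1]*wc[:,0]).sum(),(gc*wc).sum())
c=w.mean(0);R=np.array([[np.cos(yaw),-np.sin(yaw)],[np.sin(yaw),np.cos(yaw)]])
print(c,yaw,(w-c)@R*1e3)
k=world(d,320,203,.175)[:2]; print("knob",k,(k-c)@R*1e3)
i=d["image"][130:270,270:410,::-1]; i=cv2.resize(i,None,fx=4,fy=4,interpolation=2)
z=d["z_map"][195:215,310:330];print(d["t"][2]-z[8],z[8])
cv2.imwrite("pics/crop.png",i)
E
```

```text
[ 0.57497537 -0.00680224] -0.30983954383860995 [[ 64.18462099  24.74246077]
 [ 65.12591625 -25.30444556]
 [-65.58958298  26.00390377]
 [-63.72095427 -25.44191898]]
knob [0.56857286 0.04619351] [-22.25635991  48.52006513]
[0.06681104 0.14011545 0.14558013 0.14401628 0.14560671 0.14672364
 0.14756866 0.14806779 0.14772566 0.14787944 0.14987232 0.14855756
 0.14819617 0.14734389 0.14756705 0.14050616 0.13980938 0.13094093
 0.09348877 0.08461411] [0.7855858  0.7122814  0.70681673 0.7083806  0.70679015 0.7056732
 0.7048282  0.7043291  0.7046712  0.7045174  0.70252454 0.7038393
 0.7042007  0.705053   0.7048298  0.7118907  0.7125875  0.72145593
 0.7589081  0.76778275]
```

View pics/crop.png

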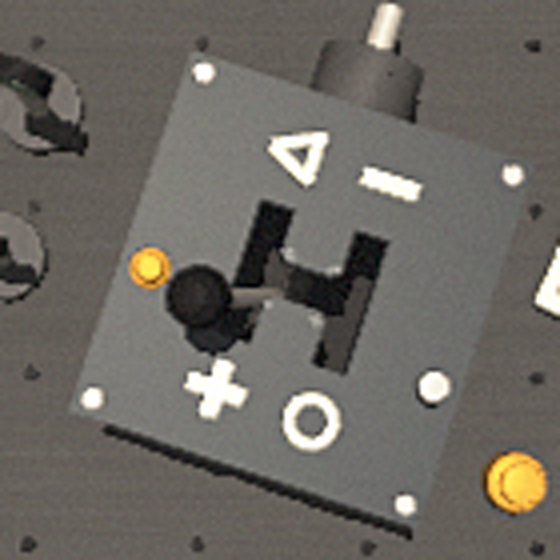

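Knob at gearbox (-22, 48), gearbox centre at (0.575, -0.007), yaw -0.31. I'll align the tool with the gearbox, fingers shut, above the knob's -x side.

```bash
cat >> h.py <<'E'
C=np.array([.575,-.0068]);Y=-.31
G=Ro.from_euler('z',Y).as_matrix()
def togear(p): return G.T@(np.asarray(p)-[*C,0])*1e3
def rel(x,y,z):
    s=monitor.get_state(); T=Ro.from_euler('xyz',s["eef_rot"])
    W=G@np.array([x,y,z])/1e3+[*C,0]
    rv=(T.inv()*Ro.from_euler('z',Y)*Ro.from_euler('x',np.pi)).as_rotvec(degrees=True)
    print("tool now (gear mm)",togear(s["tool_pos"]).round(1),"shift",(T.inv().apply(W-s["tool_pos"])*1e3).round(1),"turn",rv.round(1),"t",s["clock"],"F",(G.T@s["contact_force"]).round(1))
E
python3 -c "
from h import *
rel(-68,48,235)"
```

```text
tool now (gear mm) [-146.4 -578.1  230.5] shift [ 495.3 -391.1   -3.7] turn [-0.1  0.  44.6] t 0.1 F [ 0.1 -0.4  0. ]
```

```bash
python3 -m creep '[495,-391,-4,0,0,44.6,0,495,-391,-4,0,0,44.6,0,495,-391,-4,0,0,44.6,0,495,-391,-4,0,0,44.6,0,495,-391,-4,0,0,44.6,0,495,-391,-4,0,0,44.6,0,495,-391,-4,0,0,44.6,0,495,-391,-4,0,0,44.6,0]'; python3 -c "
from h import *
rel(-68,48,235)"
```

```text
clock: 0.77
tool_pos: [0.3959, -0.2179, 0.2332]
eef_rot: [-3.141, 0.0, -0.315]
contact_force: [1.4, -0.8, -0.3]
opening: -0.0
grip_force: 0.0
tool now (gear mm) [-106.1 -255.7  233.2] shift [  36.7 -303.8   -1.8] turn [-0.   0.  -0.3] t 0.7667 F [ 1.6 -0.4 -0.3]
```

```bash
python3 -m creep '[37,-304,-2,0,0,0,0,37,-304,-2,0,0,0,0,37,-304,-2,0,0,0,0,37,-304,-2,0,0,0,0,37,-304,-2,0,0,0,0,37,-304,-2,0,0,0,0,37,-304,-2,0,0,0,0,37,-304,-2,0,0,0,0]'; python3 - <<'E'
from h import *
rel(-68,48,162)
s=monitor.get_state()
d=eyes.get_image("wrist"); print(d["T_tool_cam"].round(3),d["fx"],d["cx"],d["cy"])
a=d["image"][:,:,::-1]
t=eyes.get_image("top")["image"][110:290,250:430,::-1]
cv2.imwrite("pics/w1.png",np.hstack([cv2.resize(a,(560,350)),cv2.resize(t,(240,350))]))
E
```

```text
clock: 1.43
tool_pos: [0.5248, 0.063, 0.2352]
eef_rot: [-3.14, 0.0, -0.307]
contact_force: [-0.9, -0.9, 0.5]
opening: 0.0004
grip_force: 0.0
tool now (gear mm) [-69.1  51.2 235.2] shift [ 1.1  3.3 73.2] turn [-0.1  0.   0.2] t 1.4333 F [-0.6 -1.2  0.5]
[[ 0.001 -0.965 -0.262  0.068]
 [ 1.     0.001  0.    -0.001]
 [-0.    -0.262  0.965 -0.143]
 [ 0.     0.     0.     1.   ]] 309.70691628693146 321.5307790606863 202.36513466780167
```

View pics/w1.png

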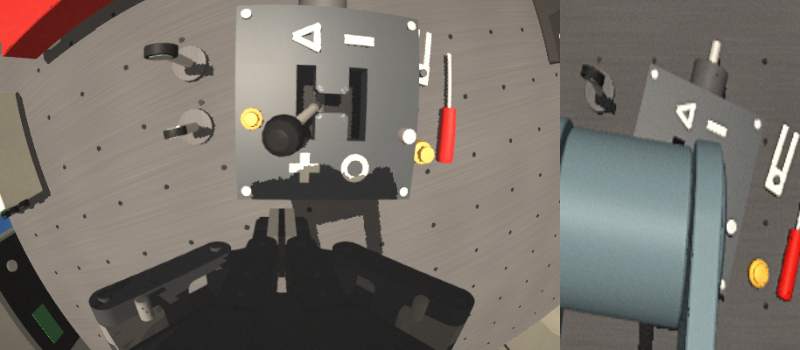

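The wrist view shows the knob at (285,135) in the scaled picture, with the ring at (355,167) and the shut fingertips near (280,250), clear on the -x side. I'll cross-check with the wrist calibration, then descend.

```bash
python3 - <<'E'
from h import *
s=monitor.get_state();T=Ro.from_euler('xyz',s["eef_rot"]).as_matrix();p=s["tool_pos"]
M=np.array([[.001,-.965,-.262,.068],[1,.001,0,-.001],[0,-.262,.965,-.143]])
for n,u,v,z in (("knob",285,135,.177),("ring",355,167,.116),("cross",304,168,.116),("tri",307,37,.116),("bar",359,41,.116)):
    e=np.array([u*640/560-321.5,v*640/560-202.4]);r=np.hypot(*e);a=r/309.7
    ray=T@M[:,:3]@np.array([*(e/r*np.sin(a)),np.cos(a)]);o=p+T@M[:,3]
    print(n,togear(o+ray*(z-o[2])/ray[2]).round(1))
E
python3 -m creep '[1,2,20,0,0,0,0,1,2,40,0,0,0,0,1,2,60,0,0,0,0,1,2,73,0,0,0,0,1,2,73,0,0,0,0]'; python3 -c "
from h import *
rel(-27,48,162)"
```

```text
knob [-23.3  47.6 177. ]
ring [-61.3 -24.8 116. ]
cross [-62.8  27.6 116. ]
tri [ 66.6  26.2 116. ]
bar [ 66.1 -25.3 116. ]
clock: 1.95
tool_pos: [0.5214, 0.0551, 0.1589]
eef_rot: [3.14, 0.007, -0.312]
contact_force: [-0.2, 0.2, -0.6]
opening: 0.0001
grip_force: 0.0
tool now (gear mm) [-70.   42.6 158.9] shift [42.9 -5.5 -3.4] turn [ 0.1  0.4 -0.1] t 1.95 F [-0.3  0.1 -0.6]
```

```bash
python3 -m creep '[10,0,0,0,0,0,0,17,0,0,0,0,0,0,21,0,0,0,0,0,0,25,0,0,0,0,0,0,29,0,0,0,0,0,0,33,0,0,0,0,0,0,36,0,0,0,0,0,0,36,0,0,0,0,0,0]'; cat >> h.py <<'E'
def look(name):
    s=monitor.get_state();T=Ro.from_euler('xyz',s["eef_rot"]).as_matrix();p=s["tool_pos"]
    print("tool gear",togear(p).round(1),"F",(G.T@s["contact_force"]).round(1))
    d=eyes.get_image("wrist"); cv2.imwrite(f"pics/{name}.png",cv2.resize(d["image"][:260,180:500,::-1],None,fx=2,fy=2))
def knob(u,v,z):
    s=monitor.get_state();T=Ro.from_euler('xyz',s["eef_rot"]).as_matrix();p=s["tool_pos"]
    M=np.array([[.001,-.965,-.262,.068],[1,.001,0,-.001],[0,-.262,.965,-.143]])
    e=np.array([u/2+180-321.5,v/2-202.4]);r=np.hypot(*e);a=r/309.7
    ray=T@M[:,:3]@np.array([*(e/r*np.sin(a)),np.cos(a)]);o=p+T@M[:,3]
    print(togear(o+ray*(z/1e3-o[2])/ray[2]).round(1))
E
python3 -c "
from h import *
look('w2')"
```

```text
clock: 2.62
tool_pos: [0.5592, 0.045, 0.1625]
eef_rot: [-3.141, -0.001, -0.311]
contact_force: [-1.7, 1.0, 2.5]
opening: 0.0002
grip_force: 0.9
tool gear [-30.9  44.5 162.5] F [-2.   0.5  2.5]
```

View pics/w2.png

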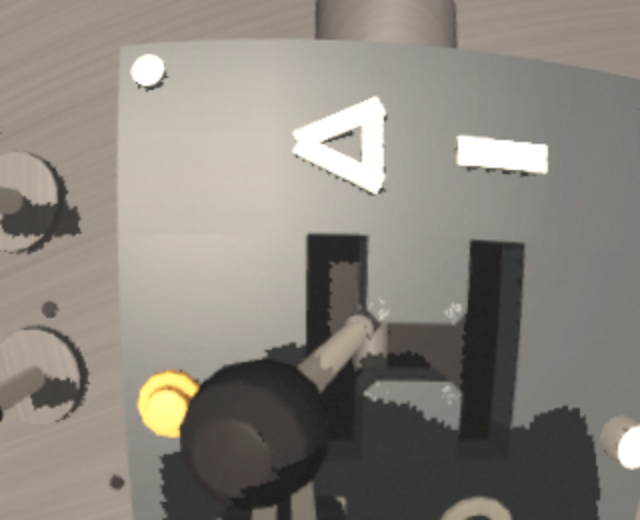

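The knob silhouette centre is at about (254,433), and the stem enters the gate at about (365,328) beside the cross passage (rows 325-380).

```bash
python3 -c "
from h import *
knob(254,433,178);knob(358,340,118);knob(425,350,112);rel(-27,48,162)"
```

```text
[ -4.1  51.7 178. ]
[  6.6  22.4 118. ]
[  2.6  -0.3 112. ]
tool now (gear mm) [-31.2  44.5 162.4] shift [ 4.2 -3.5  0.4] turn [-0. -0. -0.] t 2.6667 F [-1.6 -0.6  0.6]
```

```bash
python3 -m creep '[2,0,0,0,0,0,0,4,0,0,0,0,0,0,4,0,0,0,0,0,0,-16,0,0,0,0,0,0,-20,-30,0,0,0,0,0,-20,-65,0,0,0,0,0,-20,-65,0,0,0,0,0]';  python3 -c "
from h import *
rel(0,100,165); look('w3')"
```

```text
clock: 3.25
tool_pos: [0.5605, 0.1173, 0.1628]
eef_rot: [-3.139, -0.002, -0.308]
contact_force: [0.1, 0.3, 0.2]
opening: -0.0004
grip_force: 0.0
tool now (gear mm) [-51.7 113.8 162.8] shift [51.6 13.8 -2.1] turn [-0.2 -0.1  0.1] t 3.25 F [0.  0.3 0.2]
tool gear [-51.7 113.8 162.8] F [0.  0.3 0.2]
```

View pics/w3.png

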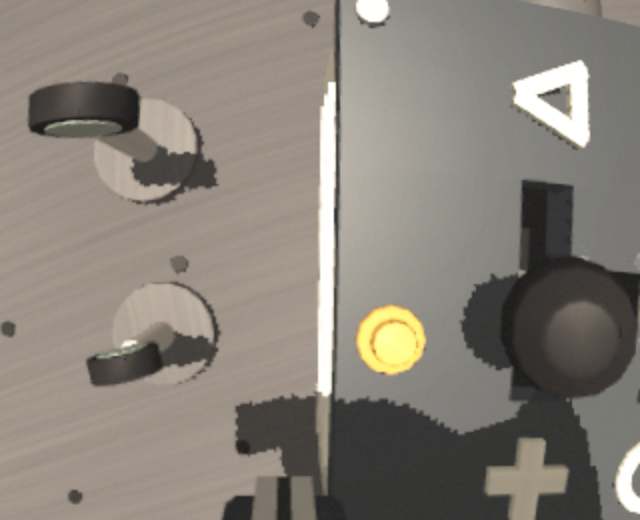

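The knob is at about (570,325), left of the cross passage, and the nut at (391,340) is undisturbed.

```bash
python3 -c "
from h import *
knob(570,325,178);knob(391,340,122);knob(550,105,116);knob(526,485,116)"
python3 -m creep '[20,10,-2,0,0,0,0,45,14,-2,0,0,0,0,51,14,-2,0,0,0,0,51,14,-2,0,0,0,0]';python3 -c "
from h import *
rel(0,48,165)"
```

```text
[  0.5  48.9 178. ]
[-12.9  80.2 122. ]
[ 65.2  27.4 116. ]
[-63.6  27.8 116. ]
clock: 3.63
tool_pos: [0.605, 0.0826, 0.1643]
eef_rot: [3.141, -0.001, -0.313]
contact_force: [-0.8, 0.2, -0.5]
opening: 0.0003
grip_force: 0.0
tool now (gear mm) [  1.2  94.3 164.3] shift [-1.1 46.3 -0.7] turn [ 0.  -0.1 -0.1] t 3.6333 F [-0.8 -0.1 -0.5]
```

```bash
python3 -m creep '[-1,10,0,0,0,0,0,-1,16,0,0,0,0,0,-1,20,0,0,0,0,0,-1,24,0,0,0,0,0,-1,28,0,0,0,0,0,-1,32,0,0,0,0,0,-1,36,0,0,0,0,0,-1,40,0,0,0,0,0]';python3 -c "
from h import *
rel(0,-20,165)"
```

```text
clock: 4.3
tool_pos: [0.5904, 0.0462, 0.1645]
eef_rot: [-3.142, -0.0, -0.31]
contact_force: [1.5, 3.3, 2.6]
opening: -0.0002
grip_force: 1.5
tool now (gear mm) [ -1.5  55.1 164.5] shift [ 1.5 75.1 -0.5] turn [-0. -0. -0.] t 4.3 F [0.4 3.6 2.6]
```

```bash
python3 -m creep '[1,4,0,0,0,0,0,1,8,0,0,0,0,0,1,12,0,0,0,0,0,1,16,0,0,0,0,0,1,20,0,0,0,0,0,1,24,0,0,0,0,0,1,28,0,0,0,0,0,1,32,0,0,0,0,0]';python3 -c "
from h import *
rel(0,-20,165)"
```

```text
clock: 4.97
tool_pos: [0.5814, 0.0152, 0.1643]
eef_rot: [3.141, 0.0, -0.311]
contact_force: [0.1, 1.8, 1.2]
opening: -0.0
grip_force: 1.1
tool now (gear mm) [ -0.6  22.9 164.3] shift [ 0.6 42.9 -0.7] turn [ 0.  0. -0.] t 4.9667 F [-0.4  1.7  1.2]
```

```bash
python3 -m creep '[0,4,0,0,0,0,0,0,8,0,0,0,0,0,0,12,0,0,0,0,0,0,16,0,0,0,0,0,0,20,0,0,0,0,0,0,24,0,0,0,0,0,0,26,0,0,0,0,0]';python3 -c "
from h import *
rel(0,-20,165);look('w4')"
```

```text
clock: 5.55
tool_pos: [0.5732, -0.0096, 0.1638]
eef_rot: [3.141, 0.001, -0.311]
contact_force: [0.7, 1.8, -0.6]
opening: 0.0
grip_force: 0.9
tool now (gear mm) [ -0.9  -3.2 163.8] shift [ 0.9 16.8 -1.2] turn [ 0.   0.1 -0.1] t 5.55 F [ 0.1  1.9 -0.6]
tool gear [ -0.9  -3.2 163.8] F [ 0.1  1.9 -0.6]
```

View pics/w4.png

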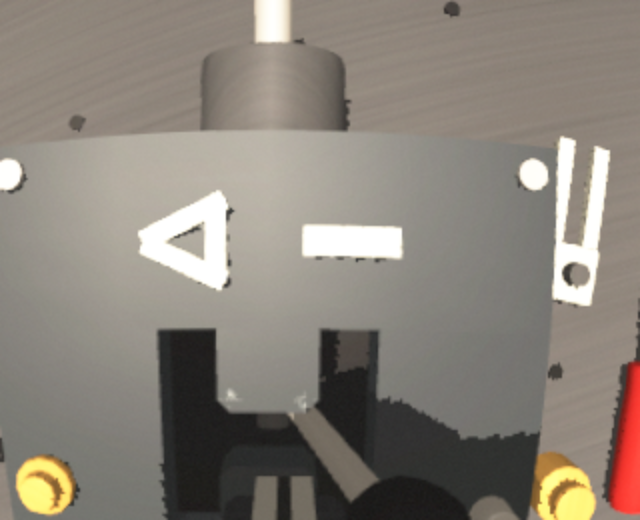

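The shut fingers are at (285,495), with the knob to their right at about (412,540). The lever leans into the -y leg but isn't all the way over yet.

```bash
python3 -c "
from h import *
knob(412,540,180)"
python3 -m creep '[1,3,0,0,0,0,0,1,6,0,0,0,0,0,1,8,0,0,0,0,0,1,10,0,0,0,0,0,1,10,0,0,0,0,0]';python3 -c "
from h import *
rel(0,-20,165)"
```

```text
[  0.  -32.5 180. ]
clock: 6.02
tool_pos: [0.5715, -0.0193, 0.1644]
eef_rot: [3.141, 0.0, -0.311]
contact_force: [-0.5, 2.1, -0.1]
opening: -0.0001
grip_force: 0.7
tool now (gear mm) [  0.5 -13.  164.4] shift [-0.5  7.1 -0.6] turn [ 0.   0.  -0.1] t 6.0167 F [-1.1  1.8 -0.1]
```

```bash
python3 -m creep '[0,1,0,0,0,0,0,0,2,0,0,0,0,0,0,3,0,0,0,0,0,0,4,0,0,0,0,0,0,4,0,0,0,0,0]';python3 -m creep '[0,1,0,0,0,0,0,0,1.5,0,0,0,0,0,0,1.5,0,0,0,0,0]';python3 -c "
from h import *
rel(0,-20,165)"
```

```text
clock: 6.43
tool_pos: [0.5703, -0.0229, 0.1644]
eef_rot: [3.142, 0.0, -0.311]
contact_force: [0.7, 1.6, -1.8]
opening: -0.0002
grip_force: 0.8
clock: 6.68
tool_pos: [0.5699, -0.0242, 0.1644]
eef_rot: [3.142, 0.0, -0.311]
contact_force: [0.4, 0.8, -1.2]
opening: -0.0001
grip_force: 0.8
tool now (gear mm) [  0.4 -18.2 164.4] shift [-0.4  1.8 -0.6] turn [ 0.  0. -0.] t 6.6833 F [ 0.1  0.9 -1.2]
```

```bash
python3 -m creep '[0,-12,0,0,0,0,0,20,-15,0,0,0,0,0,45,-15,0,0,0,0,0,45,10,3,0,0,0,0,45,30,6,0,0,0,0,45,30,6,0,0,0,0]';python3 -c "
from h import *
rel(-28,-48,158);look('w5')"
```

```text
clock: 7.18
tool_pos: [0.6032, -0.0689, 0.1577]
eef_rot: [3.14, 0.001, -0.313]
contact_force: [0.3, -0.8, 0.9]
opening: -0.0001
grip_force: 0.0
tool now (gear mm) [ 45.8 -50.5 157.7] shift [-73.8  -2.3  -0.3] turn [ 0.1  0.  -0.1] t 7.1833 F [ 0.5 -0.7  0.9]
tool gear [ 45.8 -50.5 157.7] F [ 0.5 -0.7  0.9]
```

```bash
python3 -m creep '[-8,0,0,0,0,0,0,-14,0,0,0,0,0,0,-18,0,0,0,0,0,0,-22,0,0,0,0,0,0,-26,0,0,0,0,0,0,-30,0,0,0,0,0,0,-34,0,0,0,0,0,0,-38,0,0,0,0,0,0]';python3 -c "
from h import *
rel(-28,-48,158);look('w6')"
```

```text
clock: 7.9
tool_pos: [0.5675, -0.0546, 0.1588]
eef_rot: [-3.141, -0.001, -0.31]
contact_force: [2.2, 1.5, 0.8]
opening: -0.0002
grip_force: 0.9
tool now (gear mm) [  7.4 -47.8 158.8] shift [-35.4   0.2   0.8] turn [-0.  -0.1 -0. ] t 7.9 F [1.7 2.1 0.8]
tool gear [  7.4 -47.8 158.8] F [1.7 2.1 0.8]
```

```bash
python3 -m creep '[-4,0,0,0,0,0,0,-8,0,0,0,0,0,0,-12,0,0,0,0,0,0,-16,0,0,0,0,0,0,-20,0,0,0,0,0,0,-24,0,0,0,0,0,0,-26,0,0,0,0,0,0,-28,0,0,0,0,0,0]';python3 -m creep '[-1,0,0,0,0,0,0,-2,0,0,0,0,0,0,-3,0,0,0,0,0,0,-4,0,0,0,0,0,0]';python3 -c "
from h import *
rel(-28,-48,158)"
```

```text
clock: 8.62
tool_pos: [0.5403, -0.0463, 0.1583]
eef_rot: [3.141, 0.0, -0.311]
contact_force: [1.9, -0.3, -1.3]
opening: 0.0003
grip_force: 1.0
clock: 8.95
tool_pos: [0.5369, -0.0451, 0.1584]
eef_rot: [3.142, -0.0, -0.311]
contact_force: [1.7, -0.0, -1.2]
opening: 0.0001
grip_force: 1.0
tool now (gear mm) [-24.5 -48.1 158.4] shift [-3.5 -0.1  0.4] turn [ 0. -0. -0.] t 8.95 F [ 1.6  0.5 -1.2]
```

```bash
python3 -m creep '[-0.7,0,0,0,0,0,0,-1.4,0,0,0,0,0,0,-2,0,0,0,0,0,0,-2,0,0,0,0,0,0]';python3 -m creep '[-0.5,0,0,0,0,0,0,-1,0,0,0,0,0,0,-1,0,0,0,0,0,0]';python3 -m creep '[-0.5,0,0,0,0,0,0,-1,0,0,0,0,0,0,-1,0,0,0,0,0,0]';python3 -c "
from h import *
rel(-28,-48,158)"
```

```text
clock: 9.28
tool_pos: [0.5349, -0.0444, 0.1584]
eef_rot: [3.142, 0.0, -0.311]
contact_force: [2.0, -1.1, -1.8]
opening: -0.0002
grip_force: 0.9
clock: 9.53
tool_pos: [0.534, -0.0441, 0.1584]
eef_rot: [-3.142, 0.0, -0.311]
contact_force: [2.7, -1.0, -1.2]
opening: -0.0002
grip_force: 0.9
clock: 9.78
tool_pos: [0.533, -0.0438, 0.1584]
eef_rot: [-3.142, 0.0, -0.311]
contact_force: [1.1, -0.5, -0.9]
opening: 0.0003
grip_force: 0.9
tool now (gear mm) [-28.7 -48.  158.4] shift [ 0.7 -0.   0.4] turn [-0.  0. -0.] t 9.7833 F [ 1.2 -0.2 -0.9]
```

```bash
python3 -m creep '[-0.5,0,0,0,0,0,0,-1,0,0,0,0,0,0,-1,0,0,0,0,0,0]'|grep -E 'force|pos';python3 -m creep '[-0.5,0,0,0,0,0,0,-0.8,0,0,0,0,0,0,-0.8,0,0,0,0,0,0]'|grep -E 'force|pos'
```

```text
tool_pos: [0.5322, -0.0435, 0.1584]
contact_force: [2.9, -1.7, -1.9]
grip_force: 1.2
tool_pos: [0.5317, -0.0434, 0.1584]
contact_force: [3.3, -1.5, -3.0]
grip_force: 2.1
```

```bash
python3 -m creep '[-0.4,0,0,0,0,0,0,-0.8,0,0,0,0,0,0,-0.8,0,0,0,0,0,0]'|grep -E 'force|pos'
```

```text
tool_pos: [0.5312, -0.0432, 0.1584]
contact_force: [6.0, -1.8, -4.9]
grip_force: 3.1
```

```bash
python3 -m creep '[-0.4,0,0,0,0,0,0,-0.8,0,0,0,0,0,0,-0.8,0,0,0,0,0,0]'|grep -E 'force|pos'
```

```text
tool_pos: [0.5309, -0.043, 0.1584]
contact_force: [8.1, -1.8, -6.2]
grip_force: 4.0
```

The force is rising and the motion is stalling, so the lever is at the end stop. I'll back off, rise and look.

```bash
python3 -m creep '[10,0,0,0,0,0,0,25,0,0,0,0,0,0,25,0,-30,0,0,0,0,25,0,-70,0,0,0,0,-30,-80,-110,0,0,0,0,-60,-80,-110,0,0,0,0,-60,-80,-110,0,0,0,0,-60,-80,-110,0,0,0,0]';python3 -c "
from h import *
rel(-28,-48,158);look('w7')"
```

```text
clock: 11.45
tool_pos: [0.495, 0.0563, 0.2712]
eef_rot: [-3.139, -0.0, -0.306]
contact_force: [0.7, 0.9, -0.1]
opening: 0.0001
grip_force: 0.0
tool now (gear mm) [-95.5  35.6 271.2] shift [ 67.1  84.1 113.1] turn [-0.1 -0.   0.2] t 11.45 F [ 0.4  1.1 -0.1]
tool gear [-95.5  35.6 271.2] F [ 0.4  1.1 -0.1]
```

View pics/w7.png

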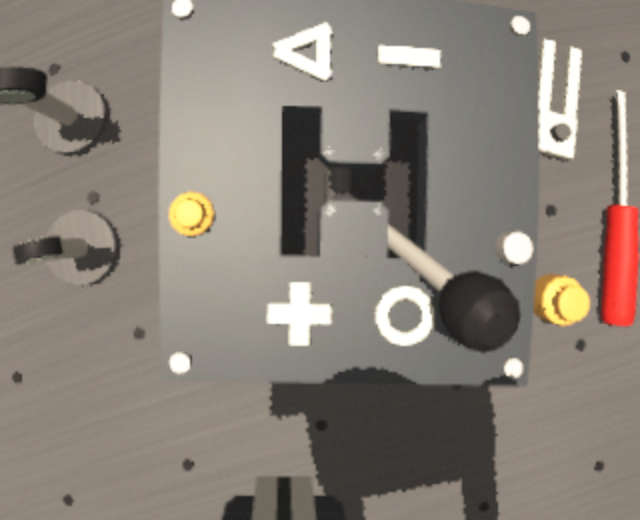

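The lever leans into the ring's slot with the knob at (480,310). The spacer (517,247) and nut (191,213) are still standing and the arm is clear.

```bash
python3 -c "
from h import *
knob(480,310,169);knob(404,316,116);knob(300,313,116)
from cell import sign_off
" ; python3 -m creep '[0,0,0,0,0,0,0,0,0,0,0,0,0,0]'|grep force
```

```text
[-51.2 -45.3 169. ]
[-60.9 -23.8 116. ]
[-60.2  27.1 116. ]
contact_force: [-0.5, -0.9, 0.5]
grip_force: 0.0
```

The badges read 4 to 5 mm high in x, so the knob is at about -55, which is fully home.

```bash
python3 -c "
from cell import sign_off
print(sign_off())"
```

```text
the job is handed in; nothing more can be done
None
```

The job is handed in: the lever was pushed against the end stop of the ring's slot (knob at x ≈ -55 mm by the last wrist image), the highest force I read was about 10 N, nothing was seen to move, and the arm was left clear; no verdict came back.

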